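Lock the knife box with its T-key

TASK

The class has finished: shut the lid of the grey knife box fully, then lock it with the red T-key from the wooden stand. Pass the key's crossbar down through the slot in the lid until the collar sits flat on the lid, turn it a quarter turn so that the crossbar lies square across the slot, and leave it there. Do not disturb the other things on the worktop.

Things in the scene. Friction and masses are not known exactly. Their poses are not given: they have to be found in the camera images.
- box: Grey knife box, fixed to the worktop, 180 mm deep (x) x 240 mm wide (y) x 89 mm high, with a blue hinged lid. Origin: centre of the underside; x points from the front edge to the hinge, y along the hinge, z up.
- lid (a joint): Lid angle in rad: 0 fully shut (lid lies level on the box), up to 1.3 open; it starts partly open. The lid is a 6 mm plate, 186 x 246 mm, hinged along the box's far (+x) edge; a stiff friction hinge holds it at any angle, and 1 to 4 N pressed down near its front edge moves it.
- lid_hinge (a point): Middle of the lid's hinge line (axis along the box's y), at 90 mm height, on the level of the lid's underside when shut; it does not move with the lid.
- lid_edge (a point): Middle of the lid's free front edge, on its outer face, 183 mm from the hinge line; moves with the lid. Its x axis points along the lid from free edge to hinge, its z axis out of the outer face.
- slot (a point): Centre of the slot where it lies with the lid shut, level with the shut lid's upper face, 96 mm high; fixed to the box, does not move with the lid. Axes as the box's: slot 38 mm long along y, 15 mm wide along x, yellow border. It goes through the lid (6 mm) and a steel ledge of the box with an equal slot right below (to 13 mm under the upper face), then 60 mm of free space.
- key: Steel T-key (80 g) upright in its stand, any yaw. Origin: on its axis, underside of the collar; z up, x along the crossbar. Below: 9 mm round shank, then crossbar 30 (x) x 9 (y) x 9 mm, 16 to 25 mm under the origin. Above: collar 44 mm across, 5 mm thick, then a flat red grip 34 (x) x 12 (y) mm, 5 to 41 mm over the origin. Grip and crossbar are parallel.
- stand: Fixed round wooden key stand, 72 mm across at the foot and 60 mm at the top, 50 mm high, with a round well; the key's collar rests on its rim (50 mm high). Origin: centre of the underside.
- spice: Bystander, to be left alone: amber spice jar with orange cap, 48 mm across, 85 mm tall. Origin: centre of the underside.
- cup: Bystander, to be left alone: white plastic cup, 72 mm across, 85 mm tall. Origin: centre of the underside.
- cutter: Bystander, to be left alone: steel ring cutter, 68 mm across, 30 mm tall. Origin: centre of the underside.
- squeeze: Bystander, to be left alone: green bottle, 60 mm across, 140 mm tall. Origin: centre of the underside.
- vanilla: Bystander, to be left alone: small amber bottle with yellow cap, 36 mm across, 100 mm tall. Origin: centre of the underside.
- carton: Bystander, to be left alone: orange carton, 55 x 95 mm, 140 mm tall. Origin: centre of the underside.
- spatula: Bystander, to be left alone: blue spatula lying flat. Origin: in the tool.

How it is judged:
By the outcome, as a careful person would: the job done as asked, in the order asked, and still so for the second after the job is handed in, with the robot touching nothing.
It also fails if it takes over 64 s, if anything falls off the work surface, if the arm or the gripper's body presses on something with over 40 N, if the wrist force passes 120 N, or if a joint passes its speed limit or range.

ROBOT

A 7-joint arm with a two-finger parallel gripper is mounted at the origin on the work surface. World frame = base frame: x ahead of the robot, y to its left, z up, the work surface at z = 0. Lengths are in m, angles in rad, forces in N, time in s.
With the tool pointing down it reaches from about 0.35 to 0.9 m from the base axis. Payload 19.9 kg.
Tool frame: the origin (TCP) lies where the fingers leave the gripper's body, on its centre line; the fingertips stand 97 mm ahead of it and the grasp point (between the pads) lies 78 mm ahead of it; z points along the fingers, y is the direction in which the jaws open and shut (so a half turn about z gives the same grasp; the last joint's range is limited). The gripper opens to 94 mm and grips with 3 to 60 N. Pads are 16 mm wide; open, the fingers measure 119 mm over their backs; the gripper's body (75 mm by 177 mm) begins 78 mm behind the grasp point.
Start: joints at [1.28, 0.417, -0.01, 1.614, 0.005, 1.111, -0.053], TCP at [0.155, -0.606, 0.303] pointing down, gripper open.
Joint ranges: [-2.81, 2.81], [-0.39, 2.02], [-1.27, 1.25], [0.06, 2.57], [-1.19, 4.33], [0.19, 2], [-2.82, 2.82]. Speed limits (rad/s): [1.89, 1.89, 2.39, 2.39, 3.01, 3.01, 3.01].

INTERFACE

Orientations are given as a unit quaternion [w, x, y, z].
In Python, from workcell import r gives the robot as it stands.
- The arm moves only by the shell command python3 -m pendant 'ROWS' [FORCE]. ROWS is JSON, a list of rows, each a list of 3 entries, a list of its own where there are three numbers: the shift along the tool's x, y, z in mm, then the turn about the tool's z in degrees, then the opening, from 0 (shut) to 1 (fully open). In form: [[[tx, ty, tz], roll, fingers], ...]. A call has 1 to 8 rows; each row is the pose to reach, as a shift and turn from the pose commanded when the call began, along the tool's axes at that moment; what a row does not reach only later rows make up. A row lasts 1/8 s, in which the tool goes at most 62.5 mm and 10.7 degrees, less where a joint would pass 70% of its speed; a pose out of reach is approached as far as the arm can. A call with a gripper value outside its range is refused whole. The fingers move at their own pace and stop on an object; FORCE is the grip in N (left out, the last holds). Time passes only in rows, so rows that repeat a pose let the fingers close. It gives the time, the measured TCP pose, the force and the opening at its end, in the units of the state.
- r.observe(): the state, without advancing time (a new reading comes with each control period).
- r.capture(name): name is "scene" or "top" or "wrist"; returns the picture (480x640x3 uint8, red, green, blue); there is no depth.
- r.calibration(name): a dict with "mtx" (3x3 intrinsics, pixels), "dist" ([k1, k2, p1, p2, k3] as OpenCV has them; the pictures are not rectified), "extrinsics" (4x4, takes a point from world to camera coordinates); the wrist camera has in their place "tool_from_camera" (4x4, takes a point from camera to tool coordinates, whose origin is the TCP and whose axes are the flange's). Camera axes: x right, y up, looking along -z (the intrinsics and any distortion apply to the point x, -y, -z); pixel columns grow to the right and rows downward; lengths in m; the calibration is good to about 2 mm. A picture is of the moment at which its call begins: read the wrist's pose just before it. calibration takes no time and is no camera call.
- r.finish_job(): hands the job in, once; it reports no verdict.
The state is a dict: "clock": time; "joints": joint angles; "qd": joint speeds; "effort": joint torques, N m; "position": TCP position; "eef_rot": TCP orientation; "wrist_force": force on the tool from outside, world axes, zero at the start; "moment": the same for the moment, N m; "gripper_width": opening from 0.0 (shut) to 1.0 (fully open).
Only numpy, scipy, OpenCV 4.12 (cv2) and the standard library are available. Lean on these libraries where they do the work, as an engineer would, in place of code of your own. Each camera call takes 0.05 s, during which the arm holds its last target. There are 200 camera calls.

## Working session

There is one attempt and no reset: what is moved stays moved. The work goes in short steps, Python scripts to look and compute and a shell command to move; the robot and the scene stay as the last step left them, time stands still between calls to the robot, and variables do not carry over. Pictures are saved under pics/ and viewed, about 8 in all and at most 12, crops included, and the job is handed in when it is done.

```bash
mkdir -p pics; ls; python3 - <<'E'
from workcell import r
import cv2
print(r.observe())
for n in("scene","top"):
    c=r.calibration(n); print(n,c)
    cv2.imwrite(f"pics/{n}0.png",r.capture(n)[:,:,::-1])
print(r.calibration("wrist"))
E
```

```text
pics
{'clock': 0.0, 'joints': array([ 1.27949331,  0.41795944, -0.01028195,  1.61417109,  0.00475201,
        1.1107231 , -0.05300007]), 'qd': array([-0.0005176 ,  0.00068718, -0.0007626 , -0.00010223,  0.00140251,
        0.00138058,  0.00033238]), 'effort': array([ 6.50158690e-04, -8.51255679e+01,  6.39333241e-01, -4.25994122e+01,
       -4.87760024e-02,  1.87197601e-02,  1.04635333e-04]), 'position': array([ 0.15441633, -0.60535122,  0.3020357 ]), 'eef_rot': array([-6.01512944e-04,  9.92209001e-01,  1.24582960e-01, -1.49779641e-04]), 'wrist_force': array([-0.27355966, -0.23334656,  0.40539547]), 'moment': array([ 0.06294362,  0.02473774, -0.00897087]), 'gripper_width': 0.9992440846556714}
scene {'mtx': array([[440.03778442,   0.        , 310.20201473],
       [  0.        , 440.03778442, 245.25759292],
       [  0.        ,   0.        ,   1.        ]]), 'dist': array([0.0363282, 0.       , 0.       , 0.       , 0.       ]), 'extrinsics': array([[ 0.21230858,  0.9772012 ,  0.00169779, -0.1065508 ],
       [-0.62299247,  0.13401358,  0.77066254,  0.29992933],
       [ 0.75286483, -
[... 507 characters left out ...]
1150819,  0.995018  , -1.57592507],
       [ 0.        ,  0.        ,  0.        ,  1.        ]])}
{'mtx': array([[332.22082497,   0.        , 311.54952381],
       [  0.        , 332.22082497, 239.70862105],
       [  0.        ,   0.        ,   1.        ]]), 'dist': array([0.02011284, 0.        , 0.        , 0.        , 0.        ]), 'tool_from_camera': array([[ 1.20159681e-04,  9.73638579e-01,  2.28096257e-01,
         6.48201211e-02],
       [ 9.99999803e-01, -2.57508413e-04,  5.72391978e-04,
         5.41341549e-05],
       [ 6.16039618e-04,  2.28096143e-01, -9.73638418e-01,
        -8.18887306e-02],
       [ 0.00000000e+00,  0.00000000e+00,  0.00000000e+00,
         1.00000000e+00]])}
```

View pics/scene0.png

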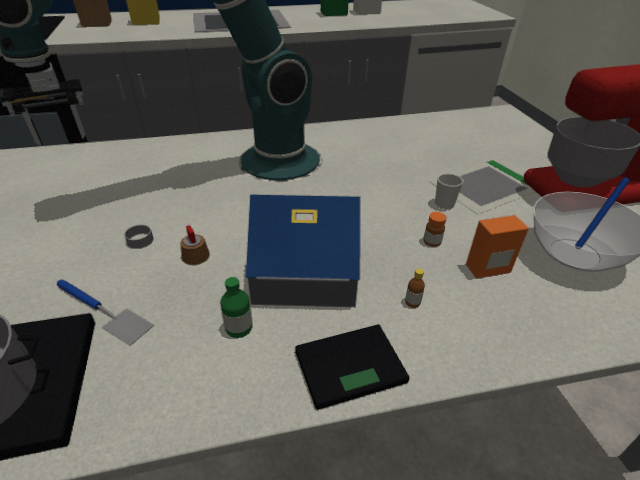

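View pics/top0.png

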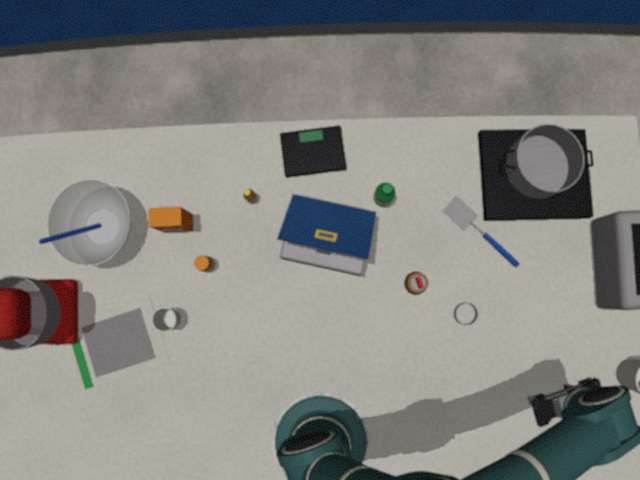

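The top view shows the lid partly open with its slot near (326,236), the box front edge near (322,263), the key near (417,283) and the cutter at (465,313). The scene view shows the key at (192,240), the lid at (250-360,197-275) and the green bottle at (236,310).

```bash
cat > h.py <<'E'
import numpy as np, cv2
from workcell import r
from scipy.spatial.transform import Rotation as R
def ray(cam,px,st=None):
    c=r.calibration(cam)
    p=cv2.undistortPoints(np.array(px,float).reshape(-1,1,2),c["mtx"],c["dist"]).reshape(-1,2)
    d=np.c_[p[:,0],-p[:,1],-np.ones(len(p))]
    if cam=="wrist":
        q=np.array(st["eef_rot"]); Rt=R.from_quat(q[[1,2,3,0]]).as_matrix()
        T=c["tool_from_camera"]; o=Rt@T[:3,3]+st["position"]; return o,(d@T[:3,:3].T)@Rt.T
    E=c["extrinsics"]; return -E[:3,:3].T@E[:3,3], d@E[:3,:3]
def plane(cam,px,z,st=None):
    o,d=ray(cam,px,st); return o+d*((z-o[2])/d[:,2])[:,None]
def tri(p1,p2,c1="top",c2="scene"):
    out=[]
    for a,b in zip(p1,p2):
        o1,d1=ray(c1,[a]);o2,d2=ray(c2,[b])
        A=np.c_[d1[0],-d2[0]]; t=np.linalg.lstsq(A,o2-o1,rcond=None)[0]
        x,y=o1+t[0]*d1[0],o2+t[1]*d2[0]; out.append([*((x+y)/2),np.linalg.norm(x-y)])
    return np.round(out,4)
def tool(p,st):  # world pt -> tool coordinates mm
    q=np.array(st["eef_rot"]); return 1000*(np.array(p)-st["position"])@R.from_quat(q[[1,2,3,0]]).as_matrix()
def blobs(m,amin=15):
    n,l,s,c=cv2.connectedComponentsWithStats(m.astype(np.uint8)); return [(np.round(c[i],1),s[i],l==i) for i in range(1,n) if s[i,4]>=amin]
E
python3 - <<'E'
from h import *
I={n:cv2.imread(f"pics/{n}0.png") for n in("top","scene")}
roi={"top":(270,430,185,300),"scene":(170,370,190,310)}
for n,im in I.items():
    x0,x1,y0,y1=roi[n]; h=cv2.cvtColor(im,cv2.COLOR_BGR2HSV)[y0:y1,x0:x1].astype(int)
    H,S,V=h[...,0],h[...,1],h[...,2]
    M={"blue":(H>100)&(H<125)&(S>120)&(V>50),"yel":(H>18)&(H<35)&(S>140),"red":((H<5)|(H>172))&(S>190)}
    for k,m in M.items():
        for c,s,mm in blobs(m,8):
            cn=max(cv2.findContours(mm.astype(np.uint8),0,1)[0],key=cv2.contourArea)
            out=""
            if k!="red":
                hull=cv2.convexHull(cn); q=cv2.approxPolyDP(hull,0.04*cv2.arcLength(hull,True),True).reshape(-1,2)+[x0,y0]; out=q.tolist()
            print(n,k,c+[x0,y0],s[4],out,cv2.minAreaRect(cn))
E
```

```text
top blue [328.5 225.8] 3761 [[293, 196], [374, 213], [367, 257], [279, 238]] ((57.349483489990234, 41.090877532958984), (90.44432067871094, 46.625083923339844), 12.030595779418945)
top yel [325.2 235.2] 75 [[317, 230], [334, 233], [334, 240], [315, 236]] ((55.38461685180664, 50.07692337036133), (20.003843307495117, 7.452412128448486), 11.309932708740234)
top red [418.8 281.9] 18  ((148.9499969482422, 97.3499984741211), (7.589465618133545, 2.2135939598083496), 71.56504821777344)
scene blue [303.2 237.6] 8612 [[251, 195], [358, 197], [358, 278], [246, 276]] ((132.72610473632812, 46.831207275390625), (112.15621948242188, 82.44917297363281), 1.1344215869903564)
scene yel [304.  215.9] 190 [[316, 210], [315, 222], [292, 221], [292, 210]] ((134.0, 26.0), (12.0, 24.0), 90.0)
scene red [190.6 233.8] 76  ((20.794116973876953, 43.67647171020508), (16.73495864868164, 5.093247890472412), 75.96376037597656)
```

```bash
python3 - <<'E'
from h import *
print(tri([[293,196],[374,213],[367,257],[279,238]],[[358,277],[249,275],[250,196],[359,197]]))
print(tri([[325.2,235.2],[418.8,281.9]],[[304,215.9],[191,235]]))
print("top plane hinge .095",plane("top",[[293,196],[375,212]],.095).round(4))
print("scene plane hinge .095",plane("scene",[[358,277],[249,275]],.095).round(4))
print("key top",plane("top",[[418.8,281.9]],.085).round(4), plane("scene",[[191,235]],.08).round(4))
print("box front top corners",plane("top",[[281,259],[361,274]],.0).round(4))
for n,p,z in[("cutter",[465,313],.03),("spice",[203,263],.085),("squeeze",[385,193],.14),("cup",[167,318],.085)]:print(n,plane("top",[p],z).round(3))
E
```

```text
[[ 7.164e-01  5.690e-02  9.110e-02  3.500e-03]
 [ 6.600e-01 -1.726e-01  9.070e-02  4.600e-03]
 [ 5.264e-01 -1.434e-01  2.045e-01  6.000e-04]
 [ 5.838e-01  8.970e-02  2.064e-01  6.600e-03]]
[[ 0.5902 -0.0343  0.1781  0.0014]
 [ 0.4605 -0.2966  0.0678  0.0031]]
top plane hinge .095 [[ 0.7151  0.0549  0.095 ]
 [ 0.662  -0.1775  0.095 ]]
scene plane hinge .095 [[ 0.7205  0.0572  0.095 ]
 [ 0.6651 -0.1704  0.095 ]]
key top [[ 0.4601 -0.2954  0.085 ]] [[ 0.4771 -0.2931  0.08  ]]
box front top corners [[ 0.5426  0.1016  0.    ]
 [ 0.4909 -0.1367  0.    ]]
cutter [[ 0.366 -0.437  0.03 ]]
spice [[0.531 0.318 0.085]]
squeeze [[ 0.707 -0.204  0.14 ]]
cup [[0.376 0.425 0.085]]
```

```bash
python3 -m pendant '[[[370,-215,-20],0,1],[[370,-215,-20],0,1],[[370,-215,-20],0,1],[[370,-215,-20],0,1],[[370,-215,-20],0,1],[[370,-215,-20],0,1],[[370,-215,-20],0,1],[[370,-215,-20],0,1]]' 20; python3 -m pendant '[[[0,0,0],0,1],[[0,0,0],0,1]]'
python3 - <<'E'
from h import *
s=r.observe(); im=r.capture("wrist"); cv2.imwrite("pics/w1.png",im[:,:,::-1]); print(s["clock"],s["position"],s["eef_rot"]); np.save("w1s.npy",s,allow_pickle=True)
E
```

```text
clock: 1.1
position: [0.4625, -0.3023, 0.3225]
eef_rot: [-0.001, 0.992, 0.128, 0.0]
wrist_force: [-0.5, 0.3, -0.1]
gripper_width: 0.998
clock: 1.35
position: [0.4591, -0.3068, 0.3225]
eef_rot: [-0.0, 0.992, 0.124, -0.0]
wrist_force: [0.3, -0.8, -0.3]
gripper_width: 0.999
1.35 [ 0.45905178 -0.30677064  0.32246409] [-2.91529973e-05  9.92324569e-01  1.23660362e-01 -2.52728844e-04]
```

View pics/w1.png

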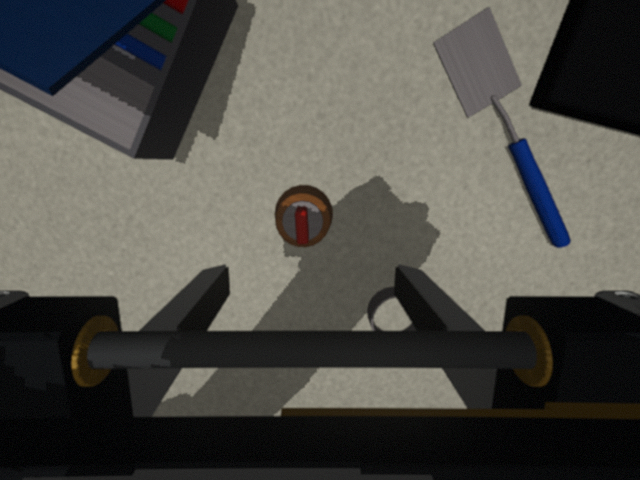

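```bash
python3 - <<'E'
from h import *
s=np.load("w1s.npy",allow_pickle=True).item(); im=cv2.imread("pics/w1.png")
cv2.imwrite("pics/w1c.png",cv2.resize(im[180:260,260:350],None,fx=6,fy=6,interpolation=cv2.INTER_CUBIC))
h=cv2.cvtColor(im,cv2.COLOR_BGR2HSV)[180:260,260:350].astype(int)
m=((h[...,0]<5)|(h[...,0]>172))&(h[...,1]>170)
for c,st,mm in blobs(m): 
    cn=cv2.findContours(mm.astype(np.uint8),0,1)[0][0]; b=cv2.boxPoints(cv2.minAreaRect(cn))+[260,180]; print(c+[260,180],st,b.round(1).tolist()); print(plane("wrist",b,.091,s).round(4)); print(tool(plane("wrist",b,.091,s),s).round(1))
print("corner",plane("wrist",[[137,157]],.089,s).round(4))
E
```

```text
[301.5 226.3] [ 36  28  12  36 368] [[296.0, 208.0], [307.0, 208.0], [307.0, 243.0], [296.0, 243.0]]
[[ 0.4769 -0.2869  0.091 ]
 [ 0.4794 -0.297   0.091 ]
 [ 0.4463 -0.3053  0.091 ]
 [ 0.4437 -0.2949  0.091 ]]
[[ 22.3 -14.9 231.5]
 [ 22.3  -4.4 231.5]
 [-11.9  -4.5 231.5]
 [-11.9 -15.2 231.5]]
corner [[ 0.4863 -0.1348  0.089 ]]
```

View pics/w1c.png

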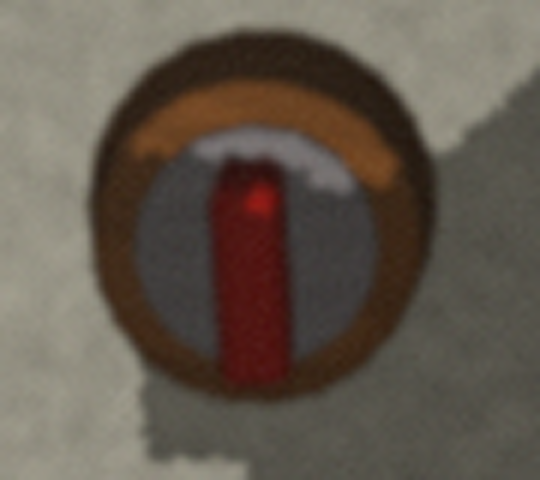

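```bash
python3 -m pendant '[[[173,-244,-35],27,0],[[173,-244,-35],27,0],[[173,-244,-35],27,0],[[173,-244,-35],27,0],[[173,-244,-35],27,0],[[173,-244,-35],27,0],[[173,-244,-35],27,0],[[173,-244,-35],27,0]]'
python3 -m pendant '[[[0,0,0],0,0],[[0,0,0],0,0]]'
python3 - <<'E'
from h import *
s=r.observe(); im=r.capture("wrist"); cv2.imwrite("pics/w2.png",im[:,:,::-1]); np.save("w2s.npy",s,allow_pickle=True)
print(s["joints"])
k=np.load("w1s.npy",allow_pickle=True).item(); print("collar",plane("wrist",[[302.7,221.3]],.055,k).round(4))
# box front upper edge from top view, z=.089
print(plane("top",[[281,259],[361,274]],.089).round(4))
E
```

```text
clock: 2.4
position: [0.5668, -0.0285, 0.3575]
eef_rot: [0.0, 0.994, -0.112, -0.0]
wrist_force: [0.2, -0.5, -1.1]
gripper_width: 0.186
clock: 2.65
position: [0.567, -0.0273, 0.3576]
eef_rot: [0.0, 0.994, -0.111, -0.0]
wrist_force: [0.0, 0.4, 1.1]
gripper_width: 0.006
[ 0.25959372  0.28380887 -0.32521717  1.68510001  0.09665177  1.18858463
 -1.88289081]
collar [[ 0.4597 -0.2971  0.055 ]]
[[ 0.536   0.0933  0.089 ]
 [ 0.4872 -0.132   0.089 ]]
```

View pics/w2.png

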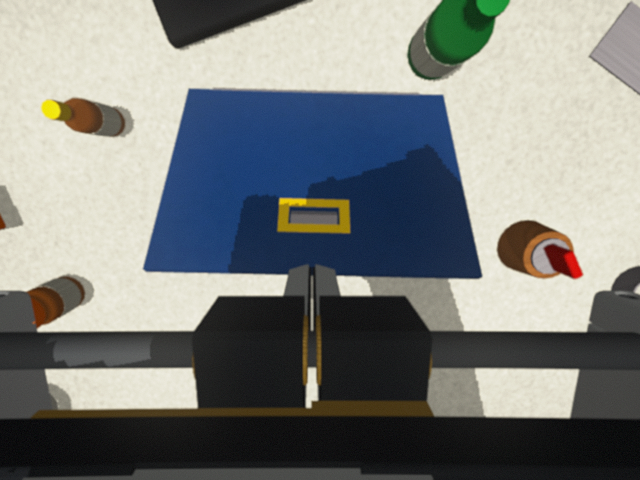

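```bash
python3 -m pendant '[[[0,0,30],0,0],[[0,0,45],0,0],[[0,0,50],0,0],[[0,0,55],0,0],[[0,0,60],0,0],[[0,0,65],0,0]]'
python3 - <<'E'
from h import *
s=np.load("w2s.npy",allow_pickle=True).item()
p=plane("wrist",[[190,89],[444,95.5]],.0945,s);print(p.round(4), np.degrees(np.arctan2(p[0,1]-p[1,1],p[0,0]-p[1,0]))-90)
a,b=p;print((a+b)/2,np.linalg.norm(a-b))
E
```

```text
clock: 3.45
position: [0.5673, -0.0266, 0.2927]
eef_rot: [-0.0, 0.994, -0.11, 0.0]
wrist_force: [-0.2, -0.9, 0.7]
gripper_width: 0.009
[[ 0.7217  0.0569  0.0945]
 [ 0.6623 -0.1798  0.0945]] -14.110594957207496
[ 0.69199688 -0.06144106  0.0945    ] 0.24397972421489061
```

```bash
python3 -m pendant '[[[-7,0,10],0,0],[[-14,0,20],0,0],[[-19,0,30],0,0],[[-24,0,40],0,0],[[-28,0,50],0,0],[[-31,0,60],0,0],[[-34,0,70],0,0],[[-36,0,80],0,0]]'
python3 -m pendant '[[[-1,0,8],0,0],[[-1,0,14],0,0],[[-1,0,18],0,0],[[-1,0,20],0,0]]'
```

```text
clock: 4.45
position: [0.5319, -0.0187, 0.212]
eef_rot: [-0.0, 0.994, -0.111, -0.0]
wrist_force: [1.7, 1.0, 0.9]
gripper_width: 0.007
clock: 4.95
position: [0.5311, -0.0184, 0.1931]
eef_rot: [0.0, 0.994, -0.111, -0.0]
wrist_force: [-11.9, -0.8, 33.8]
gripper_width: 0.006
```

```bash
python3 -m pendant '[[[0,0,0],0,0],[[0,0,-50],0,0],[[30,0,-105],0,0],[[30,0,-105],0,0],[[30,0,-105],0,0],[[30,0,-105],0,0]]'
python3 - <<'E'
from h import *
s=r.observe(); im=r.capture("wrist")[:,:,::-1]; cv2.imwrite("pics/w3.png",im); np.save("w3s.npy",s,allow_pickle=True)
print(s["position"],s["eef_rot"])
h=cv2.cvtColor(im,cv2.COLOR_BGR2HSV).astype(int);H,S,V=h[...,0],h[...,1],h[...,2]
for c,st,mm in blobs((H>18)&(H<35)&(S>140)&(V>60),150):
    cs,_=cv2.findContours(mm.astype(np.uint8),cv2.RETR_CCOMP,1)
    for cn in cs:
        if cv2.contourArea(cn)<100: continue
        b=cv2.boxPoints(cv2.minAreaRect(cn)); M=cv2.moments(cn); q=plane("wrist",np.r_[b,[[M["m10"]/M["m00"],M["m01"]/M["m00"]]]],.096,s)
        e=[q[1]-q[0],q[2]-q[1]]; print(b.round(0).tolist(),"cen",q[-1].round(4),q[:4].mean(0).round(4),[(round(float(np.linalg.norm(v)),4),round(float(np.degrees(np.arctan2(v[1],v[0]))),1)) for v in e])
E
```

```text
clock: 5.7
position: [0.5597, -0.025, 0.2966]
eef_rot: [0.0, 0.994, -0.11, -0.001]
wrist_force: [-0.3, 0.6, 0.1]
gripper_width: 0.006
[ 0.55967339 -0.02500067  0.29656588] [ 5.46838120e-05  9.93886597e-01 -1.10401504e-01 -9.68434840e-04]
[[-0.0, 77.0], [16.0, 77.0], [16.0, 99.0], [0.0, 99.0]] cen [0.7267 0.1789 0.096 ] [0.7271 0.1778 0.096 ] [(0.012, -101.8), (0.0161, 155.1)]
[[281.0, 256.0], [282.0, 223.0], [345.0, 224.0], [345.0, 258.0]] cen [ 0.5572 -0.0264  0.096 ] [ 0.5569 -0.0264  0.096 ] [(0.0301, -15.1), (0.0548, -103.9)]
[[290.0, 231.0], [337.0, 231.0], [337.0, 250.0], [290.0, 250.0]] cen [ 0.557  -0.0262  0.096 ] [ 0.5568 -0.0265  0.096 ] [(0.0408, -102.7), (0.0171, 168.3)]
[[302.0, 384.0], [304.0, 316.0], [308.0, 316.0], [307.0, 384.0]] cen [0.454  0.0047 0.096 ] [0.4539 0.0047 0.096 ] [(0.0714, -14.4), (0.0043, -104.4)]
[[316.0, 384.0], [316.0, 316.0], [320.0, 316.0], [320.0, 384.0]] cen [ 0.4513 -0.0072  0.096 ] [ 0.4512 -0.0072  0.096 ] [(0.0714, -12.5), (0.0037, -102.7)]
[[33.0, 402.0], [431.0, 401.0], [431.0, 415.0], [33.0, 416.0]] cen [0.3966 0.045  0.096 ] [0.4093 0.0871 0.096 ] [(0.3863, -102.7), (0.0164, 171.8)]
```

View pics/w3.png

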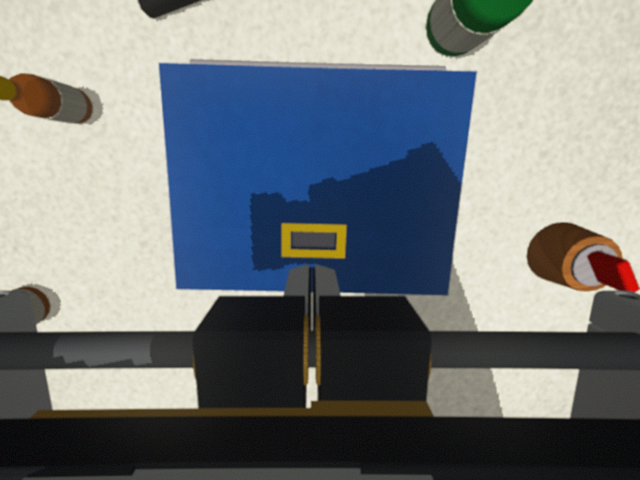

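```bash
python3 -m pendant '[[[-38,287,25],-29,1],[[-38,287,25],-29,1],[[-38,287,25],-29,1],[[-38,287,25],-29,1],[[-38,287,25],-29,1],[[-38,287,25],-29,1],[[-38,287,25],-29,1],[[-38,287,25],-29,1]]'
python3 -m pendant '[[[0,0,0],0,1],[[0,0,0],0,1]]'
python3 - <<'E'
from h import *
s3=np.load("w3s.npy",allow_pickle=True).item()
print("lid corners",plane("wrist",[[178,289],[447,295],[160,64],[476,72]],.096,s3).round(4))
s=r.observe(); im=r.capture("wrist")[:,:,::-1]; np.save("w4s.npy",s,allow_pickle=True); cv2.imwrite("pics/w4.png",im)
print(s["position"],s["eef_rot"],s["joints"])
x0,y0=250,190
h=cv2.cvtColor(im,cv2.COLOR_BGR2HSV)[y0:y0+90,x0:x0+110].astype(int)
m=((h[...,0]<5)|(h[...,0]>172))&(h[...,1]>150)
for c,st,mm in blobs(m):
    cn=cv2.findContours(mm.astype(np.uint8),0,1)[0][0]; b=cv2.boxPoints(cv2.minAreaRect(cn))+[x0,y0]; print(b.round(1).tolist(),tool(plane("wrist",b,.091,s),s).round(1).tolist())
cv2.imwrite("pics/w4c.png",cv2.resize(im[y0:y0+90,x0:x0+110],None,fx=6,fy=6,interpolation=cv2.INTER_CUBIC))
E
```

```text
clock: 6.75
position: [0.4607, -0.2955, 0.2725]
eef_rot: [-0.0, 0.99, 0.143, -0.0]
wrist_force: [-0.1, 0.8, 0.4]
gripper_width: 0.819
clock: 7.0
position: [0.4605, -0.2962, 0.2727]
eef_rot: [-0.0, 0.99, 0.142, 0.0]
wrist_force: [0.0, 0.3, 0.6]
gripper_width: 0.993
lid corners [[ 0.5399  0.103   0.096 ]
 [ 0.4809 -0.1329  0.096 ]
 [ 0.7192  0.0588  0.096 ]
 [ 0.6601 -0.1778  0.096 ]]
[ 0.46050681 -0.29622237  0.27268739] [-1.14056127e-05  9.89819821e-01  1.42326109e-01  2.65456890e-05] [ 0.73733206  0.3239624  -0.26866777  1.83194855  0.10060439  0.99882629
 -0.85773274]
[[305.0, 219.0], [318.0, 219.0], [318.0, 262.0], [305.0, 262.0]] [[20.2, -5.4, 181.7], [20.2, 5.0, 181.7], [-15.9, 5.2, 181.7], [-15.9, -5.6, 181.7]]
```

View pics/w4c.png

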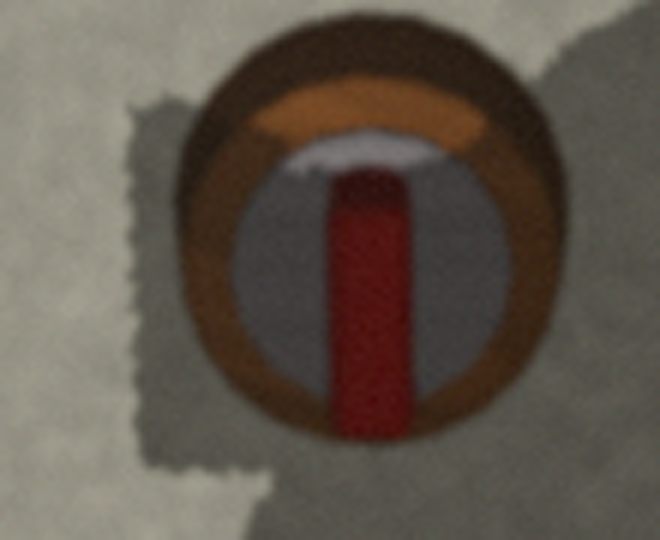

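```bash
python3 -m pendant '[[[0,0,40],0,1],[[0,0,80],0,1],[[0,0,105],0,1],[[0,0,117],0,1],[[0,0,117],0,1],[[0,0,117],0,0],[[0,0,117],0,0],[[0,0,117],0,0]]' 40
python3 -m pendant '[[[0,0,0],0,0],[[0,0,0],0,0],[[0,0,0],0,0],[[0,0,0],0,0]]'
```

```text
clock: 8.05
position: [0.4604, -0.2968, 0.1562]
eef_rot: [0.0, 0.99, 0.142, 0.0]
wrist_force: [-0.6, -0.7, -0.3]
gripper_width: 0.717
clock: 8.55
position: [0.4603, -0.2967, 0.1556]
eef_rot: [-0.0, 0.99, 0.142, -0.0]
wrist_force: [-0.2, 0.8, -0.3]
gripper_width: 0.291
```

```bash
python3 -m pendant '[[[0,0,0],0,0],[[0,0,0],0,0],[[0,0,0],0,0],[[0,0,0],0,0]]'
python3 -m pendant '[[[0,0,-10],0,0],[[0,0,-30],0,0],[[0,0,-60],0,0],[[0,0,-90],0,0],[[0,0,-115],0,0],[[0,0,-115],0,0],[[0,0,-115],0,0]]'
```

```text
clock: 9.05
position: [0.4602, -0.2967, 0.1556]
eef_rot: [-0.0, 0.99, 0.142, -0.0]
wrist_force: [-0.1, -0.1, -0.2]
gripper_width: 0.12
clock: 9.93
position: [0.46, -0.2966, 0.2702]
eef_rot: [-0.0, 0.99, 0.142, -0.0]
wrist_force: [-0.1, 0.6, -0.5]
gripper_width: 0.121
```

```bash
python3 -m pendant '[[[169,-232,0],-60,0],[[169,-232,0],-60,0],[[169,-232,0],-60,0],[[169,-232,0],-60,0],[[169,-232,0],-60,0],[[169,-232,0],-60,0],[[169,-232,0],-60,0],[[169,-232,0],-60,0]]'
python3 -m pendant '[[[0,0,10],0,0],[[0,0,20],0,0],[[0,0,20],0,0],[[0,0,20],0,0]]'
python3 - <<'E'
from h import *
s=r.observe(); im=r.capture("wrist")[:,:,::-1]; np.save("w5s.npy",s,allow_pickle=True); cv2.imwrite("pics/w5.png",im)
q=s["eef_rot"];print(s["position"],np.degrees(2*np.arctan2(q[2],q[1])),s["joints"])
t=r.capture("scene")[:,:,::-1]; cv2.imwrite("pics/s5.png",np.hstack([cv2.resize(t[130:270,240:380],(420,420),interpolation=2),cv2.resize(im,(0,0),fx=.58,fy=.58)[:278].copy() if 0 else cv2.resize(im[140:420,170:450],(380,420))]))
E
```

```text
clock: 10.92
position: [0.557, -0.0271, 0.2701]
eef_rot: [-0.0, 0.787, 0.616, -0.0]
wrist_force: [0.9, 0.2, -0.7]
gripper_width: 0.127
clock: 11.42
position: [0.5573, -0.0265, 0.2506]
eef_rot: [-0.0, 0.786, 0.618, 0.0]
wrist_force: [0.9, -0.1, -1.0]
gripper_width: 0.125
[ 0.55732153 -0.02651125  0.25064546] 76.30885384495902 [ 0.44845643  0.41031231 -0.57035499  1.81889546  0.26073821  0.98771145
 -0.46809914]
```

View pics/s5.png

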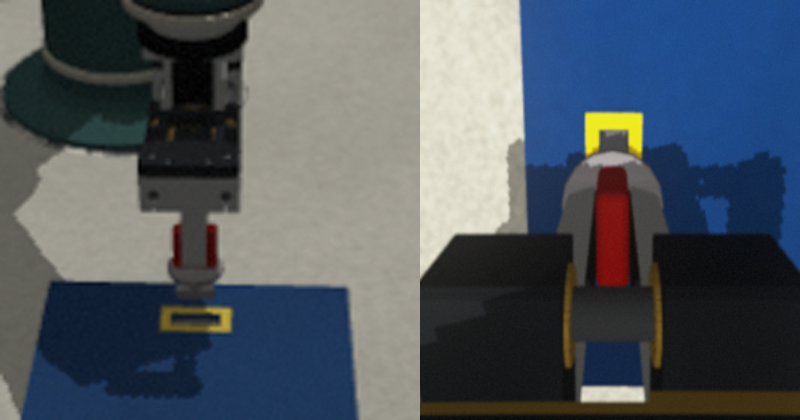

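```bash
python3 -m pendant '[[[0,0,10],0,0],[[0,0,20],0,0],[[0,0,25],0,0],[[0,0,29],0,0],[[0,0,33],0,0]]'
python3 -m pendant '[[[0,0,4],0,0],[[0,0,8],0,0],[[0,0,11],0,0],[[0,0,13],0,0],[[0,0,13],0,0]]'
```

```text
clock: 12.15
position: [0.5573, -0.0265, 0.2174]
eef_rot: [-0.0, 0.786, 0.618, 0.0]
wrist_force: [0.1, -0.3, 0.1]
gripper_width: 0.126
clock: 12.78
position: [0.5572, -0.0266, 0.2045]
eef_rot: [-0.0, 0.786, 0.618, -0.0]
wrist_force: [0.4, -0.1, -1.0]
gripper_width: 0.123
```

```bash
python3 -m pendant '[[[0,0,1],0,0],[[0,0,2],0,0],[[0,0,3],0,0],[[0,0,3],0,0]]'
python3 -m pendant '[[[0,0,1],0,0],[[0,0,1],0,0]]'
```

```text
clock: 13.28
position: [0.5573, -0.0265, 0.2024]
eef_rot: [0.0, 0.786, 0.618, -0.0]
wrist_force: [-6.1, -0.8, 14.4]
gripper_width: 0.125
clock: 13.52
position: [0.5574, -0.0265, 0.2023]
eef_rot: [0.001, 0.786, 0.618, -0.0]
wrist_force: [-14.7, -0.7, 33.0]
gripper_width: 0.128
```

```bash
python3 -m pendant '[[[0,0,-1],0,0],[[0,0,-1],10,0],[[0,0,-1],20,0],[[0,0,-1],30,0],[[0,0,-1],40,0],[[0,0,-1],50,0]]' 60
python3 -m pendant '[[[0,0,0],10,0],[[0,0,0],20,0],[[0,0,0],30,0],[[0,0,0],40,0],[[0,0,0],40,0],[[0,0,0],40,0]]'
python3 - <<'E'
from h import *
q=r.observe()["eef_rot"];print(np.degrees(2*np.arctan2(q[2],q[1])))
E
```

```text
clock: 14.28
position: [0.5579, -0.0266, 0.2025]
eef_rot: [0.0, 0.974, 0.225, 0.001]
wrist_force: [-0.5, -1.5, 9.0]
gripper_width: 0.123
clock: 15.02
position: [0.5579, -0.0265, 0.2024]
eef_rot: [-0.0, 0.993, -0.119, 0.001]
wrist_force: [-1.3, -0.4, 8.5]
gripper_width: 0.124
-13.686359344232894
```

```bash
python3 -m pendant '[[[0,0,0],0,0.6],[[0,0,0],0,0.6],[[0,0,0],0,0.6],[[0,0,0],0,0.6],[[0,0,0],0,0.6],[[0,0,0],0,0.6]]'
python3 -m pendant '[[[0,0,-15],0,0.6],[[0,0,-40],0,0.6],[[0,0,-80],0,0.6],[[0,0,-100],0,0.6],[[0,0,-100],0,0.6],[[0,0,-100],0,0.6]]'
python3 - <<'E'
from h import *
s=r.observe(); im=r.capture("wrist")[:,:,::-1]; np.save("w6s.npy",s,allow_pickle=True); cv2.imwrite("pics/w6.png",im)
t=r.capture("scene")[:,:,::-1]
cv2.imwrite("pics/s6.png",np.hstack([cv2.resize(t[170:310,230:380],(450,420),interpolation=2),cv2.resize(im[170:310,250:370],(345,420),interpolation=2)]))
h=cv2.cvtColor(im,cv2.COLOR_BGR2HSV)[150:310,240:380].astype(int)
m=((h[...,0]<5)|(h[...,0]>172))&(h[...,1]>150)
for c,st,mm in blobs(m,50):
    cn=cv2.findContours(mm.astype(np.uint8),0,1)[0][0]; b=cv2.boxPoints(cv2.minAreaRect(cn))+[240,150]; q=plane("wrist",b,.137,s); print(b.round(1).tolist(),q.round(4).tolist(),[np.degrees(np.arctan2(*(q[(i+1)%4]-q[i])[1::-1])).round(1) for i in range(2)])
E
```

```text
clock: 15.78
position: [0.5573, -0.0266, 0.2017]
eef_rot: [-0.0, 0.993, -0.119, -0.0]
wrist_force: [-0.5, -0.8, -0.5]
gripper_width: 0.595
clock: 16.52
position: [0.557, -0.0266, 0.3014]
eef_rot: [-0.0, 0.993, -0.119, -0.0]
wrist_force: [-0.3, -0.1, -0.3]
gripper_width: 0.599
[[304.0, 220.0], [318.0, 220.0], [318.0, 267.0], [304.0, 267.0]] [[0.58, -0.0267, 0.137], [0.5775, -0.0369, 0.137], [0.5415, -0.0283, 0.137], [0.5441, -0.0177, 0.137]] [np.float64(-103.7), np.float64(166.6)]
```

View pics/s6.png

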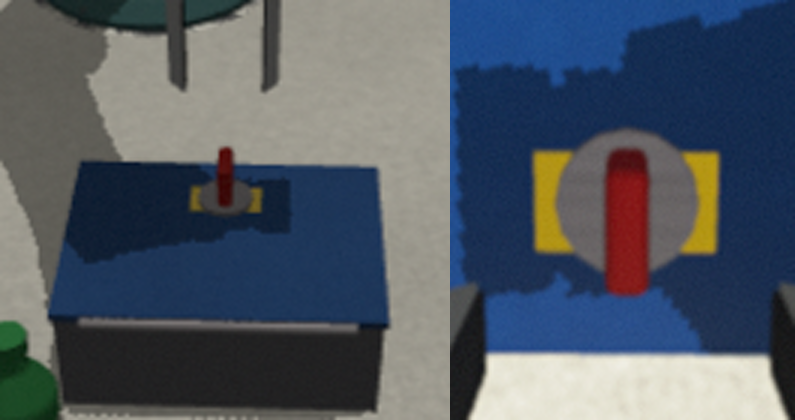

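The key stands upright with its collar flat on the shut lid. The grip is square across the yellow slot border, and the fingers are clear.

```bash
python3 - <<'E'
from workcell import r
print(r.finish_job(), r.observe()["clock"])
E
```

```text
the job is handed in; nothing more can be done
the job is handed in; nothing more can be done
```

The lid is shut and locked with the T-key, and I handed the job in at about 17 s on the robot's clock.

- **Lid:** I pressed it down with the closed fingertips, ending at about 34 N vertically. In the next picture its corners measured about 243 x 184 mm at the shut height, close to the real 246 x 186 mm.
- **Key:** I took it from the stand and lowered the crossbar through the slot. It met the lid within 1 mm of the height where the collar should seat. I then turned it 90° and let go.
- **Last checks:** The pictures after release show the key upright with its collar flat on the lid. The grip lies along -13.4°, against about -13.8° for the line square across the slot. The gripper was about 100 mm above its release height and touching nothing.
- **Bystanders:** I never touched them knowingly, and no forces appeared away from the lid, but I took no final picture of the whole worktop to confirm it.

No check failed. The camera estimates disagreed with each other by up to about 5 mm early on, and the close wrist views settled this.

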